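# Clear the old fasteners and snap the dust cap onto the hub

### The arm

A 6-joint arm with a two-finger parallel gripper is mounted at the origin on a cart in front of the work surface, level with it; the furniture and walls round the work are solid. World frame = base frame: x ahead of the robot, y to its left, z up, the work surface at z = 0. Lengths are in m, angles in degrees, forces in N, time in s.
With the tool pointing down it reaches from about 0.3 to 0.75 m from the base axis. Payload 8.5 kg.
Tool frame: the origin (TCP) lies between the finger pads; the fingertips stand env.finger_overhang ahead of it and the grasp point (between the pads) lies 2 mm behind it (env.finger_overhang is the distance from the TCP to the fingertips, in m); z points along the fingers, y is the line along which they close (so a half turn about z gives the same grasp; the last joint's range is limited). The gripper opens to 85 mm and grips with 20 to 120 N. Pads are 22 mm wide; open, the fingers measure 114 mm over their backs; the gripper's body (76 mm by 85 mm) begins 54 mm behind the grasp point. The pads swing forward as they close: fully open they stand 13 mm farther back than shut.
Start: joints at [53.325, 21.807, 74.336, -0, 83.858, -12.336], TCP at [0.227, 0.501, 0.223] pointing down, gripper open.
Joint ranges: [-178.18, 178.18], [-50.72, 133.34], [12.68, 142.11], [-81.47, 261.47], [9.98, 163.14], [-165.26, 165.26]. Speed limits (degrees/s): [136.94, 136.94, 180, 180, 180, 180].

### API

Orientations are given as a 3x3 rotation matrix whose columns are the frame's x, y, z axes.
In Python, from rig import env gives the robot as it stands. The module is installed in compiled form; this text tells all that it offers.
- The arm moves only by the tool jog_arm, never from a script. Its arguments are lists of equal length, an entry for each row: "hand": the finger opening in m, from 0 to 0.0854; "travel": the shift along the world's x, y, z in m, a list of three; "yaw": the turn about the world's z in rad. A call has exactly 5 rows; each row shifts and turns the commanded pose from where the row before left it; what a row does not reach is not made up. A row lasts 1/8 s, in which the tool goes at most 62.5 mm and 10.7 degrees, less where a joint would pass 70% of its speed; a pose out of reach is approached as far as the arm can. A call is refused whole if a number of a shift passes 0.0625 or a number of a turn 0.188, either way. A call with a gripper value outside its range is refused whole. The fingers move at their own pace and stop on an object; "grip_force" is the grip in N (left out, the last holds). Time passes only in rows, so rows that do not move let the fingers close, or fill a call up. It gives the time, the measured TCP pose, the force, the opening and the grip force at its end, in the units of the state.
- env.observe(): the state, without advancing time (a new reading comes with each control period).
- env.get_image(name): name is "scene" or "top" or "wrist"; returns the picture (400x640x3 uint8, red, green, blue); there is no depth.
- env.calibration(name): a dict with "fx", "fy", "cx", "cy" (pixels), "position" and "rotation" of the camera in the world; the wrist camera has in their place "hand_eye" (4x4, takes a point from camera to tool coordinates, whose origin is the TCP and whose axes are the flange's). Camera axes: x right, y down, z forward; pixel columns grow to the right and rows downward; lengths in m; the calibration is good to about 2 mm. A picture is of the moment at which its call begins: read the wrist's pose just before it. calibration takes no time and is no camera call.
- env.close_job(): hands the job in; it is judged then, once.
The state is a dict: "time_s": time; "q": joint angles; "qvel": joint speeds; "joint_efforts": joint torques, N m; "position": TCP position; "tool_rot": TCP orientation; "ft_force": force on the tool from outside, world axes, zero at the start; "wrist_torque": the same for the moment, N m; "grip_width": finger opening in m; "gripper_force": force on a finger pad.
Only numpy, scipy, OpenCV 4.12 (cv2) and the standard library are available. Lean on these libraries where they do the work, as an engineer would, in place of code of your own. Each camera call takes 0.05 s, during which the arm holds its last target. There are 200 camera calls.

### The job

Close up the hub on the bench. First sort the two old fasteners lying loose on the bench: the rusty bolt into the long bin and the rusty nut into the square bin, leaving the bearing and the spark plug where they lie. Then set the knobbed dust cap on the hub's stud, press it down until it snaps over the sprung balls, keep pressing after the click until its rim is squeezed fully home against the flange, and finish like that, still pressing it down with the gripper: do not let go.

Things in the scene. Friction and masses are not known exactly. Their poses are not given: they have to be found in the camera images.
- bolt_center (a point): centre of the rusty bolt lying on the bench (88 mm long; hexagon head 20 mm wide and 8 mm long, shank 12 mm thick), 11.5 mm above its underside; its y axis runs along the shank, the head at -y. Grip it across the shank. About 90 g. Bolt, nut and cap lie in three places that are swapped
- nut_center (a point): centre of the rusty hexagon nut lying flat: 13 mm high, 24 mm across flats, 28 mm across corners; one pair of flats faces its +y and -y. The point is 6.5 mm above its underside. About 50 g
- cap_grip (a point): middle of the knob of the black plastic dust cap, which stands upright on its open rim: skirt 50 mm wide and 30 mm high with a flat top, on it a knob 25 mm wide and 22 mm high. The point is on the axis, 41 mm above the rim's underside, 11 mm above the skirt's flat top; z is up. At the rim a 4 mm thick inner lip leaves a 24 mm opening. About 60 g; press through the knob
- hub_seat (a point): centre of the top face of the flange of the hub that is fixed to the bench; z points up along its stud. Flange: aluminium, round, 68 mm wide, its top 14 mm above the bench. Steel stud: 20 mm thick, rises 24 mm above this point, tapering to 12 mm over the top 7 mm. With the cap fully home its rim is on the flange and cap_grip 41 mm above this point
- stud_balls (a point): point on the stud's axis level with its four sprung balls (28 mm across outside), 11 mm above hub_seat. As the cap goes on, its lip meets them with the rim 15 mm above the flange; about 11 N pushes them in; it clicks under them (force drops) with the rim 7 to 3 mm up. The sprung seal then holds the rim 3 to 4 mm up; pressing with 10 to 15 N brings it fully home; let go, it rises again
- seal (a joint): travel in m of the black rubber seal ring (47 mm wide) round the foot of the stud: 0 free, its top 6 mm above the flange; 0.006 when squeezed level with the flange by the cap's rim. The spring takes 2 N to start and about 9 N at 0.006. Only the cap's rim need touch it
- long_bin: the long one of two grey open bins fixed to the bench (for bolts): outside 83 mm (x) by 133 mm (y), 25 mm high, walls and floor 4 mm thick; origin at the centre of its underside, on the bench. The two bins may change places
- square_bin: the square grey open bin fixed to the bench (for nuts): outside 83 by 83 mm, 25 mm high, walls and floor 4 mm thick; origin at the centre of its underside, on the bench
- bearing: ball bearing, a steel ring 47 mm wide and 14 mm high lying flat; bystander, to be left alone; origin at the centre of its underside
- spark_plug: spark plug, 63 mm long (along its y) and 21 mm thick, lying on the bench near the hub; bystander, to be left alone; origin at the centre of its underside

How it is judged (in metres and radians):
On the way, in this order (a step that is already met when the one before it is completed fails the run):
1. the bolt lies in the long bin and the nut in the square bin, both let go (x of bolt_center in the frame of long_bin between -0.038 and 0.038 m and y of bolt_center in the frame of long_bin between -0.063 and 0.063 m and z of bolt_center in the frame of long_bin below 0.028 m and x of nut_center in the frame of square_bin between -0.038 and 0.038 m and y of nut_center in the frame of square_bin between -0.038 and 0.038 m and z of nut_center in the frame of square_bin below 0.024 m and contact force between the fingers and bolt below 0.1 N and contact force between the fingers and nut below 0.1 N), for 0.2 s.
2. the cap has snapped over the balls: its rim is less than 5.5 mm above the flange (horizontal distance between cap_grip and hub_seat below 0.004 m and angle between the z axis of cap_grip and the z axis of hub_seat, either way round below 0.12 rad and z of cap_grip in the frame of hub_seat below 0.0465 m), for 0.1 s.
At the end, for the whole second after the job is handed in: The bolt lies at rest in the long bin and the nut in the square bin, both let go. The cap is snapped on the stud, within 4 mm of its axis and 0.12 rad of upright, and is still being pressed by the fingers so that its rim is within 1.5 mm of the flange and the seal is squeezed by at least 4.5 mm (all of step 1 and linear speed of each of bolt, nut below 0.02 m/s and horizontal distance between cap_grip and hub_seat below 0.004 m and angle between the z axis of cap_grip and the z axis of hub_seat, either way round below 0.12 rad and z of cap_grip in the frame of hub_seat below 0.0425 m and value of joint seal above 0.0045 m and contact force between the fingers and cap above 3 N); the arm keeps its last pose, push and grip.
It fails at once if the bearing or the spark plug is shifted by more than 30 mm (distance of any of bearing, spark_plug from where it was at the start of the episode above 0.03 m).
It also fails if it takes over 54 s, if anything falls off the work surface, if the arm or the gripper's body presses on something with over 40 N, if the wrist force passes 120 N, or if a joint passes its speed limit or range.

## Working session

There is one attempt and no reset: what is moved stays moved. The work goes in short steps, Python scripts to look and compute and a tool call to move; the robot and the scene stay as the last step left them, time stands still between calls to the robot, and variables do not carry over. Pictures are saved under pics/ and viewed, at most 10 in all, crops included, and the job is handed in when it is done.

Besides the shell and the picture viewer there is one more tool, called after "Request:" as name([rows], argument=value, ...), one row to a line, values as JSON. jog_arm: Moves the arm, as the interface text tells. Its arguments: {"type":"object","properties":{"hand":{"type":"array"},"travel":{"type":"array"},"yaw":{"type":"array"},"grip_force":{"type":"number"}},"required":["hand","travel","yaw"]}

```bash
mkdir -p pics; python3 - <<'E'
from rig import env
import cv2, numpy as np
print(env.finger_overhang)
for n in ("top","scene"):
    im=env.get_image(n); cv2.imwrite(f"pics/{n}0.png",im[:,:,::-1]); 
    c=env.calibration(n); print(n,{k:np.round(v,4).tolist() for k,v in c.items()})
print(np.round(env.calibration("wrist")["hand_eye"],4).tolist())
s=env.observe(); print({k:np.round(v,3).tolist() for k,v in s.items()})
E
```

```text
0.017
top {'fx': 453.1856, 'fy': 453.1856, 'cx': 319.8794, 'cy': 198.6588, 'position': [0.3914, 0.2834, 0.9784], 'rotation': [[-0.0267, -0.9867, 0.1605], [-0.9994, 0.0301, 0.0186], [-0.0231, -0.1599, -0.9869]]}
scene {'fx': 406.4969, 'fy': 406.4969, 'cx': 313.3341, 'cy': 204.0367, 'position': [0.1131, 0.8827, 0.5131], 'rotation': [[-0.8211, -0.323, 0.4707], [-0.5705, 0.4359, -0.6961], [0.0197, -0.84, -0.5422]]}
[[-0.0, -0.9464, -0.3229, 0.0823], [1.0, 0.0001, -0.0004, 0.0003], [0.0004, -0.3229, 0.9464, -0.1525], [0.0, 0.0, 0.0, 1.0]]
{'time_s': 0.1, 'q': [53.327, 21.838, 74.379, -0.0, 83.859, -12.336], 'qvel': [0.011, -0.049, -0.221, -0.114, -0.131, -0.085], 'joint_efforts': [0.004, -44.922, -23.166, -0.0, 0.004, 0.0], 'position': [0.226, 0.501, 0.222], 'tool_rot': [[-0.911, 0.412, -0.001], [0.412, 0.911, -0.001], [0.0, -0.001, -1.0]], 'ft_force': [-0.552, -0.384, 0.041], 'wrist_torque': [0.024, 0.048, 0.034], 'gripper_force': 0.0, 'grip_width': 0.085}
```

View pics/top0.png

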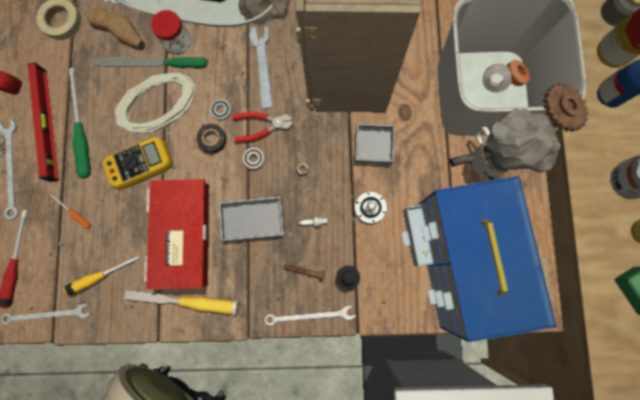

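View pics/scene0.png

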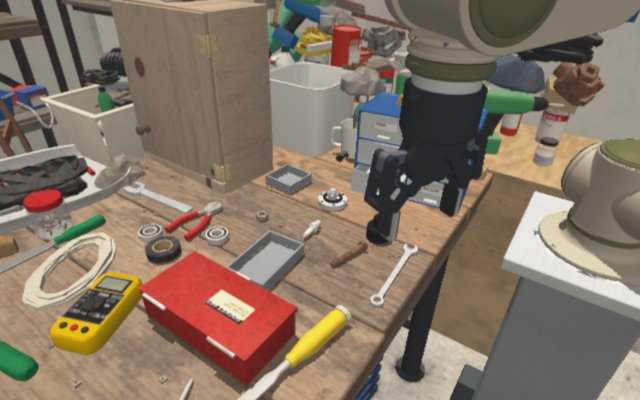

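Top view: long bin about (252,220), square bin (375,145), hub (371,208), cap (347,278), bolt (304,271), nut (302,169), bearing (253,158) and spark plug (314,222). I'll segment these next.

```bash
cat > h.py <<'E'
from rig import env
import cv2, numpy as np
def cam(n, s=None):
    c=env.calibration(n); K=np.array([[c["fx"],0,c["cx"]],[0,c["fy"],c["cy"]],[0,0,1]])
    if n!="wrist": return K,np.array(c["rotation"]),np.array(c["position"])
    H=np.array(c["hand_eye"]); R=np.array(s["tool_rot"]); p=np.array(s["position"])
    return K,R@H[:3,:3],p+R@H[:3,3]
def ray(C,uv,z):
    K,R,p=C; d=R@np.linalg.inv(K)@np.array([uv[0],uv[1],1.]); return p+d*(z-p[2])/d[2]
def pix(C,P):
    K,R,p=C; q=K@(R.T@(np.array(P)-p)); return q[:2]/q[2]
def snap(n):
    s=env.observe(); im=env.get_image(n)[:,:,::-1].copy(); return im,cam(n,s),s
def yaw(s): # angle of tool y axis in the world, deg
    R=np.array(s["tool_rot"]); return np.degrees(np.arctan2(R[1,1],R[0,1]))
def blobs(im,roi,mask,amin=20):
    x0,y0,x1,y1=roi; m=(mask[y0:y1,x0:x1]>0).astype(np.uint8)
    cs,_=cv2.findContours(m,cv2.RETR_EXTERNAL,cv2.CHAIN_APPROX_NONE)
    return sorted([c+np.array([[x0,y0]]) for c in cs if cv2.contourArea(c)>amin],key=cv2.contourArea,reverse=True)
E
python3 - <<'E'
from h import *
im,C,s=snap("top")
hsv=cv2.cvtColor(im,cv2.COLOR_BGR2HSV); h,S,V=cv2.split(hsv)
big=cv2.resize(im[120:310,205:405],None,fx=3,fy=3,interpolation=cv2.INTER_CUBIC)
items={"long":((215,190,292,248),(S<60)&(V>60),.025),"square":((348,118,402,172),(S<60)&(V>60),.025),
"hub":((350,188,392,228),(S<50)&(V>120),.014),"cap":((330,260,366,296),V<65,.03),
"bolt":((278,258,332,284),V<95,.01),"nut":((293,160,312,179),(S<75),.008),"plug":((296,212,330,232),(S<60)&(V>130),.01),"bearing":((240,146,266,172),(S<70)&(V>60),.01)}
for n,(roi,m,z) in items.items():
    for c in blobs(im,roi,m)[:1]:
        (u,v),(w,hh),a=cv2.minAreaRect(c)
        bx=cv2.boxPoints(((u,v),(w,hh),a)); W=np.array([ray(C,p,z)[:2] for p in bx])
        print(n,np.round((u,v),1),np.round(ray(C,(u,v),z),4),"sides",np.round([np.linalg.norm(W[0]-W[1]),np.linalg.norm(W[1]-W[2])],3),"dir01",np.round(np.degrees(np.arctan2(*(W[1]-W[0])[::-1])),1),np.linalg.norm(ray(C,(u,v),z)[:2]).round(3))
        cv2.polylines(big,[((c-[[205,120]])*3+1).astype(np.int32)],True,(0,255,0),1)
cv2.imwrite("pics/crop1.png",big)
E
```

```text
long [250.8 218.6] [0.5081 0.4493 0.025 ] sides [0.139 0.089] dir01 -86.9 0.678
square [374.8 143.6] [0.6637 0.1791 0.025 ] sides [0.089 0.087] dir01 -5.0 0.687
hub [370.3 207.3] [0.5262 0.1941 0.014 ] sides [0.068 0.068] dir01 -46.6 0.561
cap [347.5 278. ] [0.3784 0.2488 0.03  ] sides [0.043 0.045] dir01 -91.5 0.453
bolt [303.2 272.9] [0.3912 0.3412 0.01  ] sides [0.012 0.084] dir01 -17.6 0.519
nut [301.  167.3] [0.6201 0.3412 0.008 ] sides [0.035 0.023] dir01 -41.9 0.708
plug [312.5 220. ] [0.5029 0.3188 0.01  ] sides [0.062 0.017] dir01 -91.7 0.595
bearing [253. 158.] [0.6441 0.4467 0.01  ] sides [0.049 0.05 ] dir01 -91.9 0.784
```

View pics/crop1.png

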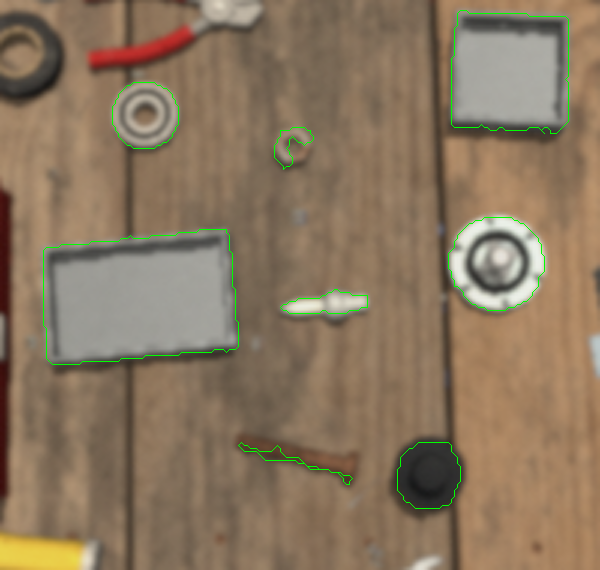

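The crop shows the bolt running from its head at crop (355,466) to its tip at (238,441), the nut centred near (293,147), the cap at (430,475) and the hub at (497,262). All the sizes agree with the text. I'll move above the bolt with the fingers across its shank.

Request:
jog_arm([
  [0.033, -0.032, -0.018],
  [0.033, -0.032, -0.018],
  [0.033, -0.032, -0.018],
  [0.033, -0.032, -0.018],
  [0.033, -0.032, -0.018],
], hand=[0.085, 0.085, 0.085, 0.085, 0.085], yaw=[-0.185, -0.185, -0.185, -0.185, -0.185])

```text
time_s: 0.78
position: [0.3925, 0.3399, 0.132]
tool_rot: [[-0.213, 0.977, -0.0], [0.977, 0.213, -0.0], [0.0, -0.0, -1.0]]
ft_force: [0.9, 0.4, 0.4]
grip_width: 0.0849
gripper_force: 0.0
```

Request:
jog_arm([
  [0, 0, 0],
  [0, 0, 0],
  [0, 0, 0],
  [0, 0, 0],
  [0, 0, 0],
], hand=[0.05, 0.05, 0.05, 0.05, 0.05], yaw=[-0.185, -0.185, -0.03, 0, 0])

```text
time_s: 1.4
position: [0.3915, 0.3412, 0.1326]
tool_rot: [[0.176, 0.984, 0.0], [0.984, -0.176, -0.0], [-0.0, 0.0, -1.0]]
ft_force: [-0.5, -0.2, -0.6]
grip_width: 0.0499
gripper_force: 0.0
```

```bash
python3 - <<'E'
from h import *
im,C,s=snap("wrist"); cv2.imwrite("pics/w1.png",im)
print(np.round(s["position"],4),yaw(s),C[0][0,0],pix(C,(.393,.34,.0115)),s["grip_width"])
E
```

```text
[0.3915 0.3412 0.1326] -10.123611614249837 331.2592920040648 [321.88546411 189.95147054] 0.04993312365529931
```

View pics/w1.png

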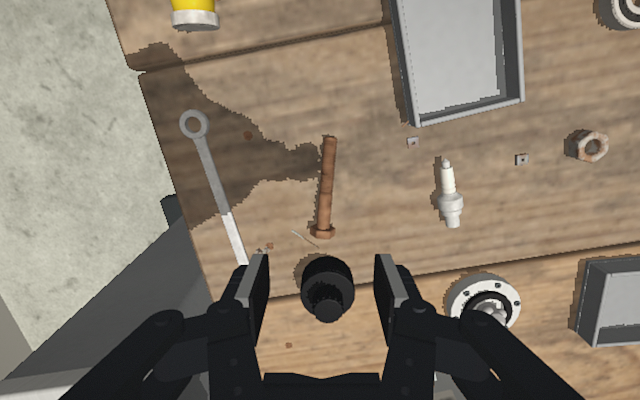

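The wrist view shows the bolt from its tip at (329,138) to its head at (323,235). The nut is at (592,145), the cap at (327,290) and the spark plug at (450,192). I'll measure the bolt and nut here.

```bash
python3 - <<'E'
from h import *
im=cv2.imread("pics/w1.png"); s=env.observe(); C=cam("wrist",s)
h,S,V=cv2.split(cv2.cvtColor(im,cv2.COLOR_BGR2HSV))
print("pixels",cv2.cvtColor(im,cv2.COLOR_BGR2HSV)[[180,180,230,180],[327,300,323,360]])
m=((S>110)&((h<12)|(h>172))&(V>40)).astype(np.uint8)
for c in blobs(im,(300,125,350,245),m,100)[:2]:
    p=c[:,0].astype(float); W=np.array([ray(C,q,.0115)[:2] for q in p])
    vx,vy,x,y=cv2.fitLine(W.astype(np.float32),cv2.DIST_L1,0,.01,.01).ravel()
    t=(W-[x,y])@[vx,vy]; mid=np.array([x,y])+np.array([vx,vy])*(t.min()+t.max())/2
    print("bolt",len(p),mid.round(4),"len",np.ptp(t).round(4),"ang",np.degrees(np.arctan2(vy,vx)).round(1))
for a in ((329,138),(323,236),(326.5,160),(324.5,215)): print(a,ray(C,a,.0115).round(4))
print("nut",ray(C,(590,146),.0085).round(4), "cap top",ray(C,(328,310),.052).round(4))
E
```

```text
pixels [[ 13 119 137]
 [ 16  79  94]
 [ 11 120  68]
 [ 17  72 160]]
(329, 138) [0.4066 0.3828 0.0115]
(323, 236) [0.3864 0.2968 0.0115]
(326.5, 160) [0.4015 0.3651 0.0115]
(324.5, 215) [0.3912 0.3167 0.0115]
nut [0.6203 0.3373 0.0085] cap top [0.3817 0.2477 0.052 ]
```

Request:
jog_arm([
  [0.0045, -0.002, -0.05],
  [0, 0, -0.04],
  [0, 0, -0.015],
  [0, 0, -0.0065],
  [0, 0, 0],
], hand=[0.05, 0.05, 0.05, 0.05, 0.05], yaw=[-0.04, 0, 0, 0, 0], grip_force=50)

```text
time_s: 2.08
position: [0.3966, 0.3394, 0.0219]
tool_rot: [[0.217, 0.976, 0.001], [0.976, -0.217, 0.001], [0.001, 0.001, -1.0]]
ft_force: [-0.1, 1.0, 0.8]
grip_width: 0.05
gripper_force: 0.0
```

Request:
jog_arm([
  [0, 0, 0],
  [0, 0, 0],
  [0, 0, 0],
  [0, 0, 0.0],
  [0, 0, 0.02],
], hand=[0.0, 0.0, 0.0, 0.0, 0.0], yaw=[0, 0, 0, 0, 0])

```text
time_s: 2.7
position: [0.3955, 0.3387, 0.0404]
tool_rot: [[0.217, 0.976, -0.003], [0.976, -0.217, -0.001], [-0.002, -0.002, -1.0]]
ft_force: [1.2, -0.2, 0.3]
grip_width: 0.0001
gripper_force: 0.0
```

The gripper closed on nothing. I'll open it, rise a little and look.

Request:
jog_arm([
  [0, 0, 0.03],
  [0, 0, 0.03],
  [0, 0, 0],
  [0, 0, 0],
  [0, 0, 0],
], hand=[0.05, 0.05, 0.05, 0.05, 0.05], yaw=[0, 0, 0, 0, 0])

```text
time_s: 3.32
position: [0.3957, 0.3388, 0.1002]
tool_rot: [[0.217, 0.976, -0.002], [0.976, -0.217, -0.001], [-0.001, -0.002, -1.0]]
ft_force: [-0.2, 0.0, -1.0]
grip_width: 0.0497
gripper_force: 0.0
```

```bash
python3 - <<'E'
from h import *
im,C,s=snap("wrist"); cv2.imwrite("pics/w2.png",im)
print(np.round(s["position"],4),yaw(s),pix(C,(.3965,.34,.0115)),s["grip_width"])
E
```

```text
[0.3957 0.3388 0.1002] -12.553112104435806 [320.67553817 199.48925916] 0.04974916054459032
```

View pics/w2.png

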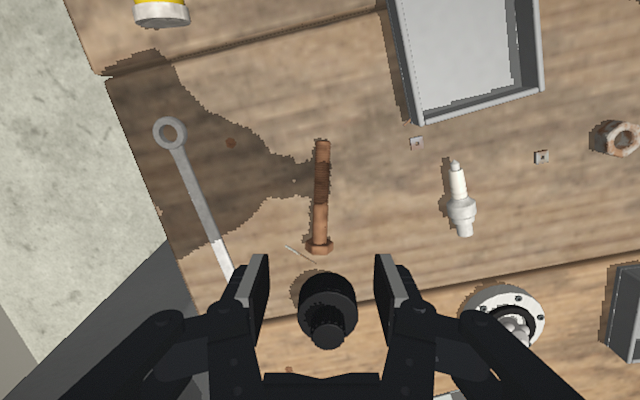

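The bolt hasn't moved: tip (322,142), head (319,250). The lift came before the fingers had closed on it. I'll go down again, a bit lower, and close fully before lifting.

Request:
jog_arm([
  [0.001, 0, -0.05],
  [0, 0, -0.02],
  [0, 0, -0.0115],
  [0, 0, 0],
  [0, 0, 0],
], hand=[0.03, 0.03, 0.03, 0.03, 0.03], yaw=[0, 0, 0, 0, 0])

```text
time_s: 4.0
position: [0.3976, 0.3393, 0.0204]
tool_rot: [[0.217, 0.976, 0.001], [0.976, -0.217, 0.001], [0.001, 0.001, -1.0]]
ft_force: [0.2, 0.9, 0.1]
grip_width: 0.0299
gripper_force: 0.0
```

Request:
jog_arm([
  [0, 0, 0],
  [0, 0, 0],
  [0, 0, 0],
  [0, 0, 0.0],
  [0, 0, 0],
], hand=[0.0, 0.0, 0.0, 0.0, 0.0], yaw=[0, 0, 0, 0, 0])

```text
time_s: 4.62
position: [0.3972, 0.3391, 0.0196]
tool_rot: [[0.217, 0.976, -0.0], [0.976, -0.217, -0.0], [-0.0, -0.0, -1.0]]
ft_force: [-0.5, 0.7, 0.3]
grip_width: -0.0001
gripper_force: 0.0
```

```bash
python3 - <<'E'
from h import *
im,C,s=snap("wrist"); i2,C2,_=snap("scene")
T=np.array(s["position"])
for P in (T,T-[0,0,.017],(.3965,.34,.0115),(.4066,.3828,.0115),(.3864,.2968,.0115)): print(pix(C,P).round(1),pix(C2,P).round(1))
a=cv2.resize(im[150:400,200:450],(400,400)); x,y=pix(C2,T).astype(int)
b=cv2.resize(i2[y-50:y+50,x-50:x+50],(400,400),interpolation=cv2.INTER_CUBIC); print("scene crop origin",x-50,y-50)
cv2.imwrite("pics/w3.png",np.hstack([a,b]))
E
```

```text
[319.4 257.2] [348.4 248.8]
[319.5 242.6] [347.8 255.6]
[317.9 248.7] [348.2 252.4]
[318.8 169. ] [331.8 262.3]
[317.3 317.2] [363.6 243.1]
scene crop origin 298 198
```

View pics/w3.png

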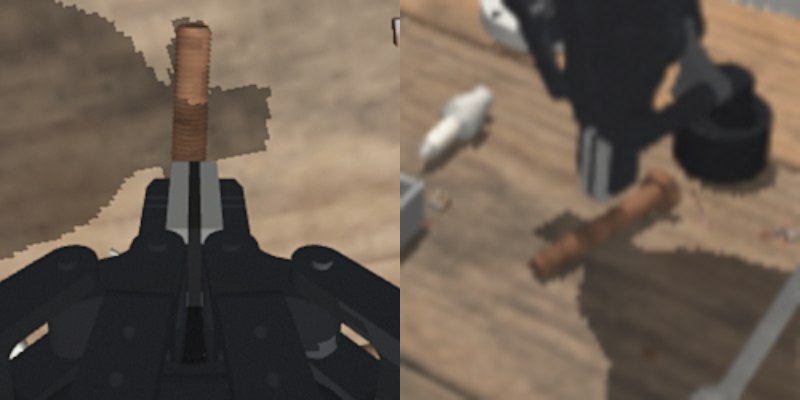

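The fingertips, at scene (349,245), close above the bolt and cast a shadow on it. So they stand some 15 mm higher than the nominal overhang implies. I'll open and go down while watching the force.

Request:
jog_arm([
  [0, 0, 0],
  [0, 0, 0],
  [0, 0, -0.003],
  [0, 0, -0.003],
  [0, 0, -0.003],
], hand=[0.035, 0.035, 0.035, 0.035, 0.035], yaw=[0, 0, 0, 0, 0])

```text
time_s: 5.35
position: [0.3971, 0.3391, 0.0103]
tool_rot: [[0.217, 0.976, -0.0], [0.976, -0.217, -0.0], [-0.0, -0.0, -1.0]]
ft_force: [-0.4, 0.7, -1.1]
grip_width: 0.0348
gripper_force: 0.0
```

Request:
jog_arm([
  [0, 0, 0],
  [0, 0, 0],
  [0, 0, 0],
  [0, 0, 0],
  [0, 0, 0],
], hand=[0.0, 0.0, 0.0, 0.0, 0.0], yaw=[0, 0, 0, 0, 0])

```text
time_s: 5.98
position: [0.3972, 0.3391, 0.0107]
tool_rot: [[0.217, 0.976, 0.0], [0.976, -0.217, 0.0], [0.0, 0.0, -1.0]]
ft_force: [0.2, 0.1, 0.5]
grip_width: -0.0003
gripper_force: 0.0
```

Request:
jog_arm([
  [0, 0, 0],
  [0, 0, 0],
  [0, 0, -0.004],
  [0, 0, -0.004],
  [0, 0, -0.003],
], hand=[0.035, 0.035, 0.035, 0.035, 0.035], yaw=[0, 0, 0, 0, 0])

```text
time_s: 6.6
position: [0.3971, 0.339, -0.0008]
tool_rot: [[0.217, 0.976, -0.0], [0.976, -0.217, -0.0], [-0.0, -0.0, -1.0]]
ft_force: [-0.2, 0.1, -0.1]
grip_width: 0.0351
gripper_force: 0.0
```

Request:
jog_arm([
  [0, 0, 0],
  [0, 0, 0],
  [0, 0, 0],
  [0, 0, 0],
  [0, 0, 0],
], hand=[0.0, 0.0, 0.0, 0.0, 0.0], yaw=[0, 0, 0, 0, 0])

```text
time_s: 7.22
position: [0.3971, 0.3391, -0.0003]
tool_rot: [[0.217, 0.976, -0.0], [0.976, -0.217, 0.0], [-0.0, -0.0, -1.0]]
ft_force: [-1.0, 0.2, 2.0]
grip_width: 0.0084
gripper_force: 48.8
```

The grip is on the bolt's upper part: 8.4 mm is a chord of the 12 mm shank, so the tips are about 4 mm above its axis. I'll open and go 9 mm lower.

Request:
jog_arm([
  [0, 0, 0],
  [0, 0, 0],
  [0, 0, -0.003],
  [0, 0, -0.003],
  [0, 0, -0.003],
], hand=[0.03, 0.03, 0.03, 0.03, 0.03], yaw=[0, 0, 0, 0, 0])

```text
time_s: 7.85
position: [0.3972, 0.3391, -0.0093]
tool_rot: [[0.217, 0.976, 0.0], [0.976, -0.217, -0.0], [-0.0, 0.0, -1.0]]
ft_force: [-8.4, -5.5, 38.6]
grip_width: 0.0295
gripper_force: 19.7
```

Request:
jog_arm([
  [0, 0, 0],
  [0, 0, 0],
  [0, 0, 0],
  [0, 0, 0],
  [0, 0, 0],
], hand=[0.0, 0.0, 0.0, 0.0, 0.0], yaw=[0, 0, 0, 0, 0])

```text
time_s: 8.48
position: [0.3977, 0.3396, -0.0082]
tool_rot: [[0.217, 0.976, 0.002], [0.976, -0.217, 0.001], [0.002, 0.002, -1.0]]
ft_force: [-1.2, 0.2, 13.3]
grip_width: 0.01
gripper_force: 50.9
```

Contact force appeared, so the tips reach the bench at a TCP z of about -0.008. The bolt is now held at 10 mm, so I'll lift it and check.

Request:
jog_arm([
  [0, 0, 0.006],
  [0, 0, 0.014],
  [0, 0, 0.03],
  [0, 0, 0.03],
  [0, 0, 0],
], hand=[0.0, 0.0, 0.0, 0.0, 0.0], yaw=[0, 0, 0, 0, 0])

```text
time_s: 9.1
position: [0.3981, 0.3396, 0.0729]
tool_rot: [[0.217, 0.976, 0.004], [0.976, -0.217, 0.002], [0.003, 0.004, -1.0]]
ft_force: [-0.7, -0.1, -1.2]
grip_width: 0.0102
gripper_force: 48.8
```

```bash
python3 - <<'E'
from h import *
s=env.observe(); print(s["grip_width"],s["gripper_force"],np.round(s["position"],4),np.round(s["ft_force"],2))
im,C,s=snap("wrist"); i2,C2,_=snap("scene")
T=np.array(s["position"]); x,y=pix(C2,T).astype(int); print(pix(C,T),pix(C2,T),x-60,y-60)
a=cv2.resize(im[100:400,160:480],(427,400)); b=cv2.resize(i2[y-60:y+60,x-55:x+55],(366,400),interpolation=cv2.INTER_CUBIC)
cv2.imwrite("pics/w4.png",np.hstack([a,b]))
E
```

```text
0.010152367218560531 48.7578284740448 [0.3981 0.3396 0.0729] [-0.65 -0.1  -1.17]
[319.40718604 257.19065609] [349.70098109 226.24891481] 289 166
```

View pics/w4.png

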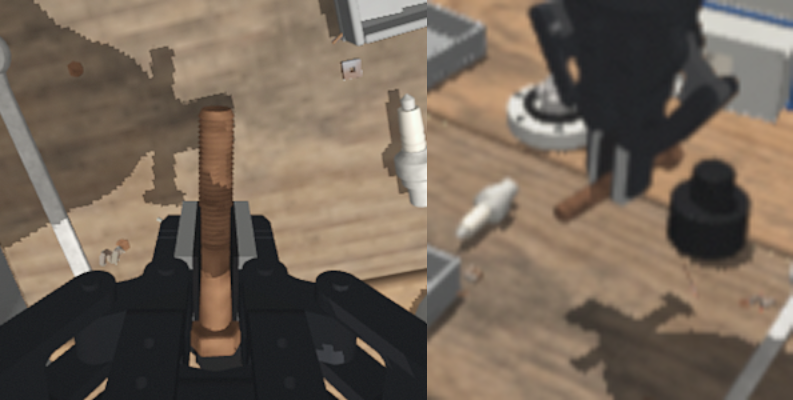

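The bolt is held level in the pads and clear of the bench. Next it goes over the long bin, aligned with its long axis.

Request:
jog_arm([
  [0.027, 0.027, 0],
  [0.027, 0.027, 0],
  [0.028, 0.027, 0],
  [0.028, 0.028, 0],
  [0, 0, -0.02],
], hand=[0.0, 0.0, 0.0, 0.0, 0.0], yaw=[0.08, 0.08, 0.08, 0, 0])

```text
time_s: 9.82
position: [0.5087, 0.4495, 0.0495]
tool_rot: [[-0.021, 1.0, 0.002], [1.0, 0.021, 0.001], [0.001, 0.002, -1.0]]
ft_force: [-0.6, 0.2, -2.1]
grip_width: 0.0098
gripper_force: 48.9
```

Request:
jog_arm([
  [0, 0, -0.03],
  [0, 0, -0.021],
  [0, 0, 0],
  [0, 0, 0],
  [0, 0, 0],
], hand=[0.0, 0.0, 0.0, 0.03, 0.03], yaw=[0, 0, 0, 0, 0])

```text
time_s: 10.45
position: [0.507, 0.448, -0.0007]
tool_rot: [[-0.021, 1.0, -0.001], [1.0, 0.021, -0.0], [-0.0, -0.001, -1.0]]
ft_force: [-1.2, -0.3, 0.1]
grip_width: 0.0299
gripper_force: 0.0
```

Bolt released. I'll rise and go over the nut.

Request:
jog_arm([
  [0, 0, 0.05],
  [0.03, -0.03, 0.04],
  [0.041, -0.04, 0],
  [0.041, -0.04, 0],
  [0, 0, 0],
], hand=[0.04, 0.04, 0.04, 0.04, 0.04], yaw=[0, 0, 0, 0, 0])

```text
time_s: 11.08
position: [0.6217, 0.3346, 0.0892]
tool_rot: [[-0.016, 1.0, 0.0], [1.0, 0.016, -0.0], [-0.0, 0.0, -1.0]]
ft_force: [0.9, 0.9, -0.4]
grip_width: 0.0402
gripper_force: 0.0
```

```bash
python3 - <<'E'
from h import *
im,C,s=snap("wrist"); i2,C2,_=snap("top")
print(np.round(s["position"],4),yaw(s))
x,y=pix(C,(.62,.338,.0065)).astype(int); print(x,y)
a=cv2.resize(im[100:300,220:420],(500,500),interpolation=cv2.INTER_CUBIC); b=cv2.resize(i2[180:260,205:305],(300,240),interpolation=cv2.INTER_CUBIC)
o=np.zeros((500,800,3),np.uint8); o[:,:500]=a; o[:240,500:]=b
cv2.imwrite("pics/w5.png",o); cv2.imwrite("pics/w5full.png",im)
E
```

```text
[0.6217 0.3346 0.0892] 0.9107753927808464
317 199
```

View pics/w5.png

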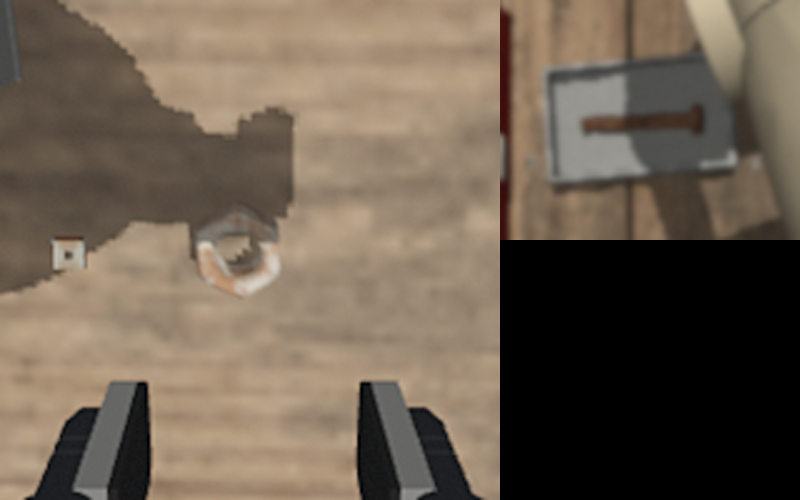

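The bolt lies in the long bin. The nut is at full-image (315,201) with its flats facing left and right, which matches the closing direction. Going down to grip it.

Request:
jog_arm([
  [0, -0.003, -0.05],
  [0, 0, -0.03],
  [0, 0, -0.008],
  [0, 0, -0.004],
  [0, 0, -0.002],
], hand=[0.04, 0.04, 0.04, 0.04, 0.04], yaw=[0, 0, 0, 0, 0])

```text
time_s: 11.8
position: [0.6196, 0.3357, -0.0031]
tool_rot: [[-0.022, 1.0, 0.002], [1.0, 0.021, 0.001], [0.001, 0.002, -1.0]]
ft_force: [0.4, -0.3, 0.9]
grip_width: 0.0403
gripper_force: 0.0
```

Request:
jog_arm([
  [0, 0, 0],
  [0, 0, 0],
  [0, 0, 0],
  [0, 0, 0],
  [0, 0, 0.01],
], hand=[0.0, 0.0, 0.0, 0.0, 0.0], yaw=[0, 0, 0, 0, 0])

```text
time_s: 12.42
position: [0.6188, 0.3349, 0.0053]
tool_rot: [[-0.021, 1.0, -0.001], [1.0, 0.021, -0.001], [-0.001, -0.001, -1.0]]
ft_force: [0.6, -0.9, -0.7]
grip_width: 0.0218
gripper_force: 49.1
```

Request:
jog_arm([
  [0, 0, 0.055],
  [0.015, -0.052, 0.01],
  [0.015, -0.052, 0],
  [0.016, -0.052, 0],
  [0, 0, 0],
], hand=[0.0, 0.0, 0.0, 0.0, 0.0], yaw=[0, 0, 0, 0, 0])

```text
time_s: 13.05
position: [0.6663, 0.1751, 0.0709]
tool_rot: [[-0.016, 1.0, 0.0], [1.0, 0.016, -0.001], [-0.001, 0.0, -1.0]]
ft_force: [-0.6, -0.6, 0.4]
grip_width: 0.0222
gripper_force: 49.2
```

```bash
python3 - <<'E'
from h import *
im,C,s=snap("wrist"); print(np.round(s["position"],4),s["grip_width"],np.round(s["ft_force"],1))
for dz in (.025,):
  for d in ((-.0415,-.0415),(.0415,-.0415),(.0415,.0415),(-.0415,.0415)):
    cv2.circle(im,tuple(int(v) for v in pix(C,(.664+d[0],.179+d[1],dz))),4,(0,0,255),1)
cv2.imwrite("pics/w6.png",im)
E
```

```text
[0.6663 0.1751 0.0709] 0.022206074745538266 [-0.6 -0.6  0.4]
```

View pics/w6.png

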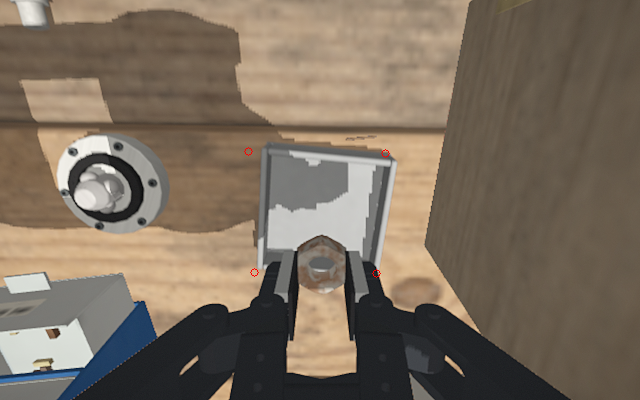

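The wrist view shows the bin rim from (265,147) to (392,158), with its centre about 3 mm farther in +x than planned. The nut at (321,263) is over the bin. I'll lower it and release.

Request:
jog_arm([
  [0.003, 0.001, -0.03],
  [0, 0, -0.02],
  [0, 0, -0.01],
  [0, 0, 0],
  [0, 0, 0],
], hand=[0.0, 0.0, 0.0, 0.03, 0.03], yaw=[0, 0, 0, 0, 0])

```text
time_s: 13.72
position: [0.6686, 0.1805, 0.0118]
tool_rot: [[-0.021, 1.0, 0.002], [1.0, 0.021, 0.0], [0.0, 0.002, -1.0]]
ft_force: [0.9, -0.6, 0.6]
grip_width: 0.0301
gripper_force: 0.0
```

Request:
jog_arm([
  [0, 0, 0.03],
  [0, 0, 0.04],
  [-0.04, 0.01, 0.04],
  [-0.045, 0.015, 0.02],
  [-0.04, 0.02, 0],
], hand=[0.03, 0.03, 0.03, 0.05, 0.05], yaw=[0, 0, 0, 0, 0])

```text
time_s: 14.35
position: [0.5427, 0.2256, 0.1437]
tool_rot: [[-0.02, 1.0, 0.005], [1.0, 0.02, 0.001], [0.001, 0.006, -1.0]]
ft_force: [0.2, 0.2, -0.5]
grip_width: 0.0502
gripper_force: 0.0
```

Nut released. I'll measure the hub from here by fitting an ellipse to its flange, and check the nut in the bin by colour from above.

```bash
cat > hub.py <<'E'
from h import *
im,C,s=snap("wrist"); print(np.round(s["position"],4),yaw(s).round(2)); cv2.imwrite("pics/hub_w.png",im)
h,S,V=cv2.split(cv2.cvtColor(im,cv2.COLOR_BGR2HSV))
x,y=pix(C,(.526,.194,.014)).astype(int); print("pred",x,y)
m=cv2.morphologyEx(((S<45)&(V>60)).astype(np.uint8),cv2.MORPH_OPEN,np.ones((3,3)))
for c in blobs(im,(max(x-75,0),max(y-75,0),x+75,y+75),m,1500)[:2]:
    c=cv2.convexHull(c); e=cv2.fitEllipse(c); print("ellipse",np.round(e[0],1),np.round(e[1],1),round(e[2]),cv2.contourArea(c))
    for b in (0,.01,.02,.03):
        W=np.array([ray(C,q[0],.014-b)[:2] for q in c]).astype(np.float32); f=cv2.fitEllipse(W)
        print(" b",b,"centre",np.round(f[0],4),"axes",np.round(f[1],4))
it,Ct,_=snap("top"); cv2.imwrite("pics/top_n.png",it)
for n,(x,y,w) in dict(bin=(375,143,20),longb=(251,219,24)).items():
    z=it[y-w:y+w,x-w:x+w]; hz=cv2.cvtColor(z,cv2.COLOR_BGR2HSV); mm=(hz[...,1]>70)&(hz[...,2]>30); q=np.argwhere(mm); print(n,len(q),(q.mean(0)[::-1]+[x-w,y-w]).round(1) if len(q) else None)
E
python3 hub.py
```

```text
[0.5427 0.2256 0.1437] 1.17
pred 300 218
ellipse [298.7 215.6] [71.5 78.6] 109 4347.0
 b 0 centre [0.5245 0.1958] axes [0.0696 0.0724]
 b 0.01 centre [0.524  0.1918] axes [0.0721 0.075 ]
 b 0.02 centre [0.5234 0.1878] axes [0.0745 0.0776]
 b 0.03 centre [0.5228 0.1838] axes [0.077  0.0801]
bin 16 [361.4 123.6]
longb 470 [251.6 218. ]
```

```bash
python3 - <<'E'
from h import *
w=cv2.imread("pics/hub_w.png"); t=cv2.imread("pics/top_n.png"); o=np.zeros((600,800,3),np.uint8)
o[:400,:640]=w; o[:380,640:]=cv2.resize(t[110:300,335:415],(160,380),interpolation=cv2.INTER_CUBIC)
s=env.observe(); C=cam("wrist",s); x,y=pix(C,(.667,.179,.01)).astype(int); print("bin",x,y)
z=t[118:168,345:405]; o[400:600,:240]=cv2.resize(z,(240,200),interpolation=cv2.INTER_CUBIC)
i3=env.get_image("scene")[:,:,::-1]; u,v=pix(cam("scene"),(.667,.179,.01)).astype(int); print("scene",u,v)
o[400:600,250:550]=cv2.resize(i3[v-25:v+25,u-37:u+38],(300,200),interpolation=cv2.INTER_CUBIC)
y0,x0=max(0,y-50),min(max(0,x-62),515); o[400:600,555:800]=cv2.resize(w[y0:y0+100,x0:x0+125],(245,200))
cv2.imwrite("pics/comp.png",o)
E
```

```text
bin 452 236
scene 288 178
```

View pics/comp.png

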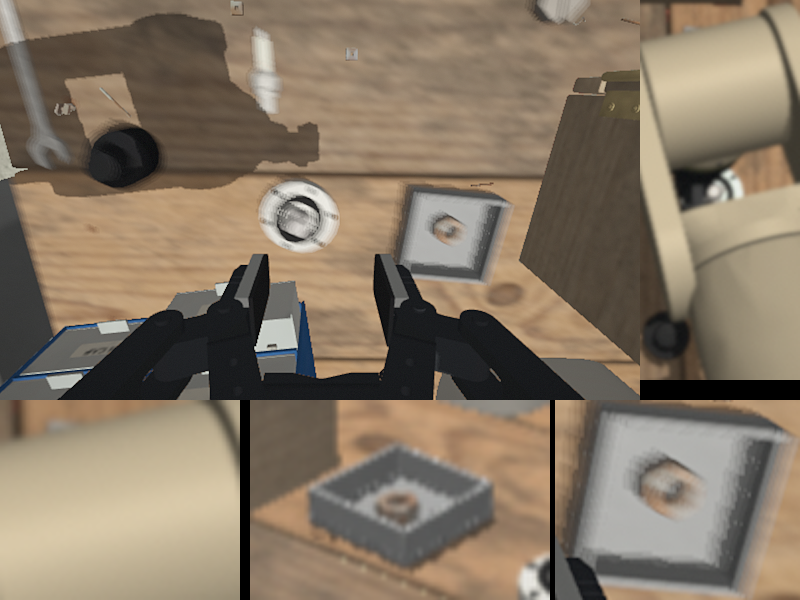

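The nut lies in the square bin and the bolt in the long bin, so step 1 is done. The cap is at wrist (120,155), and this picture was motion-blurred. Moving above the cap, letting it settle, then measuring numerically.

Request:
jog_arm([
  [-0.055, 0.008, -0.005],
  [-0.055, 0.008, -0.005],
  [-0.052, 0.008, 0],
  [0, 0, 0],
  [0, 0, 0],
], hand=[0.05, 0.05, 0.05, 0.05, 0.05], yaw=[0, 0, 0, 0, 0])

```text
time_s: 15.12
position: [0.3829, 0.2491, 0.1312]
tool_rot: [[-0.021, 1.0, 0.002], [1.0, 0.021, 0.001], [0.0, 0.002, -1.0]]
ft_force: [0.2, 0.8, 0.2]
grip_width: 0.0502
gripper_force: 0.0
```

```bash
python3 - <<'E'
from h import *
im,C,s=snap("wrist"); cv2.imwrite("pics/cap_w.png",im); print(np.round(s["position"],4),yaw(s).round(2))
h,S,V=cv2.split(cv2.cvtColor(im,cv2.COLOR_BGR2HSV))
x,y=pix(C,(.3795,.2485,.03)).astype(int); print("pred skirt top",x,y,"knob top",pix(C,(.3795,.2485,.052)).round(1))
r=60; sub=V[y-r:y+r,x-r:x+r]; print("rows/cols V<40:")
m=(V<50).astype(np.uint8)
for c in blobs(im,(x-r,y-r,x+r,y+r),m,500)[:2]: print(cv2.boundingRect(c),cv2.contourArea(c),np.round(cv2.fitEllipse(c),1) if 0 else [np.round(q,1) for q in cv2.fitEllipse(cv2.convexHull(c))])
for dz,rr in ((0,.025),(.03,.025),(.052,.0125)): # expected silhouettes' extents for a cap at the predicted place
    P=np.array([pix(C,(.3795+rr*np.cos(a),.2485+rr*np.sin(a),dz)) for a in np.linspace(0,6.28,60)]); print(dz,P.min(0).round(1),P.max(0).round(1))
E
```

```text
[0.3829 0.2491 0.1312] 1.18
pred skirt top 315 196 knob top [315.  205.9]
rows/cols V<40:
(288, 161, 59, 65) 1763.0 [array([317.1, 193. ]), array([58.2, 64.6]), np.float64(11.0)]
0 [287.8 158.4] [343.9 212.3]
0.03 [284.4 166.2] [346.4 225.2]
0.052 [298.2 189.8] [331.8 221.4]
```

The settled silhouette, 288 to 347 by 161 to 226, matches a cap at (0.381, 0.2475). I'll go down and close once to centre it.

Request:
jog_arm([
  [-0.001, -0.001, -0.045],
  [0, 0, -0.035],
  [0, 0, -0.015],
  [0, 0, -0.007],
  [0, 0, -0.004],
], hand=[0.05, 0.05, 0.05, 0.05, 0.05], yaw=[0, 0, 0, 0, 0], grip_force=20)

```text
time_s: 15.8
position: [0.3811, 0.248, 0.0245]
tool_rot: [[-0.02, 1.0, 0.001], [1.0, 0.02, 0.0], [0.0, 0.001, -1.0]]
ft_force: [-0.3, 0.5, -0.0]
grip_width: 0.0499
gripper_force: 0.0
```

Request:
jog_arm([
  [0, 0, 0],
  [0, 0, 0],
  [0, 0, 0],
  [0, 0, 0],
  [0, 0, 0],
], hand=[0.0, 0.0, 0.0, 0.0, 0.0], yaw=[0, 0, 0, 0, 0])

```text
time_s: 16.42
position: [0.3805, 0.2482, 0.0251]
tool_rot: [[-0.021, 1.0, 0.001], [1.0, 0.021, 0.0], [0.0, 0.001, -1.0]]
ft_force: [1.0, -0.3, 5.6]
grip_width: 0.0241
gripper_force: 20.8
```

Request:
jog_arm([
  [0, 0, 0.001],
  [0, 0, 0.001],
  [0, 0, 0],
  [0, 0, 0],
  [0, 0, 0],
], hand=[0.05, 0.05, 0.05, 0.05, 0.05], yaw=[0, 0, 0.185, 0.185, 0.185])

```text
time_s: 17.05
position: [0.3801, 0.2481, 0.0266]
tool_rot: [[-0.55, 0.835, -0.0], [0.835, 0.55, 0.0], [0.0, -0.0, -1.0]]
ft_force: [0.4, 0.2, -0.4]
grip_width: 0.0501
gripper_force: 0.0
```

Request:
jog_arm([
  [0, 0, 0],
  [0, 0, 0],
  [0, 0, 0],
  [0, 0, 0],
  [0, 0, 0],
], hand=[0.05, 0.05, 0.05, 0.05, 0.05], yaw=[0.185, 0.185, 0.185, 0.185, 0.185])

```text
time_s: 17.68
position: [0.3801, 0.2481, 0.0266]
tool_rot: [[-0.998, 0.064, -0.0], [0.064, 0.998, -0.0], [0.0, -0.0, -1.0]]
ft_force: [0.8, -0.7, -0.3]
grip_width: 0.0499
gripper_force: 0.0
```

Request:
jog_arm([
  [0, 0, 0],
  [0, 0, 0],
  [0, 0, 0],
  [0, 0, 0],
  [0, 0, 0],
], hand=[0.0, 0.0, 0.0, 0.0, 0.0], yaw=[0.09, 0, 0, 0, 0], grip_force=80)

```text
time_s: 18.3
position: [0.3801, 0.2481, 0.0268]
tool_rot: [[-1.0, -0.019, 0.0], [-0.019, 1.0, -0.0], [-0.0, -0.0, -1.0]]
ft_force: [-1.5, -0.1, 5.5]
grip_width: 0.0216
gripper_force: 78.2
```

The knob is held. I'll lift it and go past the hub to a spot where the held cap does not hide it.

Request:
jog_arm([
  [0.055, 0, 0.05],
  [0.06, -0.01, 0.04],
  [0.06, -0.008, 0],
  [0, 0, 0],
  [0, 0, 0],
], hand=[0.0, 0.0, 0.0, 0.0, 0.0], yaw=[0, 0, 0, 0, 0])

```text
time_s: 18.92
position: [0.537, 0.2314, 0.1022]
tool_rot: [[-1.0, -0.019, -0.002], [-0.019, 1.0, -0.0], [0.002, -0.0, -1.0]]
ft_force: [0.2, -0.6, -0.6]
grip_width: 0.022
gripper_force: 78.7
```

```bash
python3 - <<'E'
from h import *
snap("wrist"); im,C,s=snap("wrist"); cv2.imwrite("pics/hub2.png",im)
print(np.round(s["position"],4),yaw(s).round(2),s["grip_width"],np.round(s["ft_force"],1))
h,S,V=cv2.split(cv2.cvtColor(im,cv2.COLOR_BGR2HSV))
x,y=pix(C,(.5255,.195,.014)).astype(int); print("pred",x,y)
m=cv2.morphologyEx(((S<45)&(V>70)).astype(np.uint8),cv2.MORPH_CLOSE,np.ones((3,3)))
for c in blobs(im,(max(x-65,0),max(y-65,0),x+65,y+65),m,800)[:2]:
    c=cv2.convexHull(c); W=np.array([ray(C,q[0],.014)[:2] for q in c]).astype(np.float32)
    print("box",cv2.boundingRect(c),"ellipse",[np.round(q,1) for q in cv2.fitEllipse(c)],"world",[np.round(q,4) for q in cv2.fitEllipse(W)], "circ",[np.round(q,4) for q in cv2.minEnclosingCircle(W)])
# black seal ring (z=.020) around the stud
for c in blobs(im,(max(x-40,0),max(y-40,0),x+40,y+40),(V<45).astype(np.uint8),100)[:1]:
    c=cv2.convexHull(c); W=np.array([ray(C,q[0],.020)[:2] for q in c]).astype(np.float32); print("seal",cv2.boundingRect(c),[np.round(q,4) for q in cv2.fitEllipse(W)])
# held cap silhouette
a,b=pix(C,np.array(s["position"])).astype(int); print("TCP px",a,b)
for c in blobs(im,(a-80,b-90,a+80,b+20),(V<45).astype(np.uint8),500)[:2]: print("held",cv2.boundingRect(c))
E
```

```text
[0.5367 0.2316 0.1025] 91.14 0.0215660039009077 [ 0.  -0.3 -0. ]
pred 273 185
box (227, 142, 89, 88) ellipse [array([271. , 185.6]), array([86.9, 89.3]), np.float64(97.1)] world [array([0.5272, 0.1932]), array([0.0667, 0.0697]), np.float64(54.8048)] circ [array([0.5273, 0.1934]), np.float64(0.035)]
box (249, 169, 44, 43) ellipse [array([270. , 189.7]), array([42.1, 44.9]), np.float64(113.9)] world [array([0.5293, 0.1925]), array([0.0338, 0.0339]), np.float64(63.9325)] circ [array([0.5293, 0.192 ]), np.float64(0.0175)]
seal (240, 160, 73, 65) [array([0.5315, 0.199 ]), array([0.0461, 0.062 ]), np.float64(143.1141)]
TCP px 321 255
held (241, 193, 136, 82)
```

The hub fits at (0.527, 0.193) with a 68 mm flange, in agreement with the top view. I'll move above it and lower to just over the stud.

Request:
jog_arm([
  [-0.005, -0.019, 0],
  [-0.0045, -0.019, 0],
  [0, 0, -0.018],
  [0, 0, -0.012],
  [0, 0, -0.003],
], hand=[0.0, 0.0, 0.0, 0.0, 0.0], yaw=[0, 0, 0, 0, 0], grip_force=100)

```text
time_s: 19.65
position: [0.528, 0.193, 0.0694]
tool_rot: [[-1.0, -0.02, -0.001], [-0.02, 1.0, -0.0], [0.001, -0.0, -1.0]]
ft_force: [-0.3, 0.7, -1.1]
grip_width: 0.0211
gripper_force: 99.0
```

Request:
jog_arm([
  [0, 0, -0.002],
  [0, 0, -0.003],
  [0, 0, -0.003],
  [0, 0, -0.002],
  [0, 0, 0],
], hand=[0.0, 0.0, 0.0, 0.0, 0.0], yaw=[0, 0, 0, 0, 0])

```text
time_s: 20.27
position: [0.5284, 0.1935, 0.0599]
tool_rot: [[-1.0, -0.02, -0.0], [-0.02, 1.0, -0.0], [0.0, -0.0, -1.0]]
ft_force: [0.2, 0.7, 0.2]
grip_width: 0.0209
gripper_force: 99.1
```

Request:
jog_arm([
  [-0.001, 0, -0.001],
  [0, 0, -0.001],
  [0, 0, -0.001],
  [0, 0, -0.001],
  [0, 0, -0.001],
], hand=[0.0, 0.0, 0.0, 0.0, 0.0], yaw=[0, 0, 0, 0, 0])

```text
time_s: 20.9
position: [0.5276, 0.1936, 0.0552]
tool_rot: [[-1.0, -0.02, 0.001], [-0.02, 1.0, 0.0], [-0.001, 0.0, -1.0]]
ft_force: [-0.4, 0.6, 4.3]
grip_width: 0.0212
gripper_force: 99.5
```

Request:
jog_arm([
  [0, 0, -0.001],
  [0, 0, -0.001],
  [0, 0, -0.001],
  [0, 0, -0.001],
  [0, 0, 0],
], hand=[0.0, 0.0, 0.0, 0.0, 0.0], yaw=[0, 0, 0, 0, 0])

```text
time_s: 21.52
position: [0.5284, 0.1938, 0.0529]
tool_rot: [[-1.0, -0.02, 0.004], [-0.02, 1.0, 0.001], [-0.004, 0.001, -1.0]]
ft_force: [-1.4, 1.1, 11.3]
grip_width: 0.0212
gripper_force: 100.4
```

The balls meet the lip just where expected, at about 11 N with little side force. I'll keep pushing.

Request:
jog_arm([
  [0, 0, -0.001],
  [0, 0, -0.001],
  [0, 0, -0.001],
  [0, 0, -0.001],
  [0, 0, -0.001],
], hand=[0.0, 0.0, 0.0, 0.0, 0.0], yaw=[0, 0, 0, 0, 0])

```text
time_s: 22.15
position: [0.5275, 0.1935, 0.046]
tool_rot: [[-1.0, -0.02, 0.0], [-0.02, 1.0, 0.0], [-0.0, 0.0, -1.0]]
ft_force: [-0.5, 0.3, 2.1]
grip_width: 0.0211
gripper_force: 99.4
```

Request:
jog_arm([
  [0, 0, -0.001],
  [0, 0, -0.001],
  [0, 0, -0.001],
  [0, 0, 0],
  [0, 0, 0],
], hand=[0.0, 0.0, 0.0, 0.0, 0.0], yaw=[0, 0, 0, 0, 0])

```text
time_s: 22.78
position: [0.5275, 0.1935, 0.0432]
tool_rot: [[-1.0, -0.02, 0.0], [-0.02, 1.0, -0.0], [-0.0, -0.0, -1.0]]
ft_force: [-0.7, -0.6, 6.7]
grip_width: 0.0211
gripper_force: 99.8
```

It clicked (force fell to 2 N) and the seal now pushes back with 6.7 N. Pressing home.

Request:
jog_arm([
  [0, 0, -0.001],
  [0, 0, -0.0005],
  [0, 0, -0.0005],
  [0, 0, -0.0005],
  [0, 0, 0],
], hand=[0.0, 0.0, 0.0, 0.0, 0.0], yaw=[0, 0, 0, 0, 0])

```text
time_s: 23.4
position: [0.5276, 0.1935, 0.041]
tool_rot: [[-1.0, -0.02, 0.001], [-0.02, 1.0, -0.0], [-0.001, -0.0, -1.0]]
ft_force: [-2.6, -1.4, 8.1]
grip_width: 0.0212
gripper_force: 100.2
```

Request:
jog_arm([
  [0, 0, -0.0005],
  [0, 0, -0.0005],
  [0, 0, 0],
  [0, 0, 0],
  [0, 0, 0],
], hand=[0.0, 0.0, 0.0, 0.0, 0.0], yaw=[0, 0, 0, 0, 0])

```text
time_s: 24.02
position: [0.5276, 0.1934, 0.0409]
tool_rot: [[-1.0, -0.02, 0.001], [-0.02, 1.0, -0.0], [-0.001, -0.0, -1.0]]
ft_force: [-4.5, -2.8, 15.2]
grip_width: 0.0214
gripper_force: 101.1
```

The rim is hard on the flange: z stays at 0.041 while the force rises to 15 N. I'm holding there and handing in.

```bash
python3 -c "
from rig import env
s=env.observe(); print(s['position'],s['ft_force'])
print(env.close_job())"
```

```text
[0.52761403 0.19342134 0.04087698] [-4.4708362  -2.82015859 15.22314244]
the job is handed in; nothing more can be done
None
```

The job is handed in, with no verdict returned: the bolt is in the long bin, the nut is in the square bin, and the cap is snapped on and held against the flange at about 15 N.

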